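# Close and lock the lamp driver case with its quarter-turn fastener

### The job

The grey lamp driver case on the light table has been left open after a check. Swing its hatch shut, then press the black wing fastener in just until it meets the firm resistance of the catch, turn it a quarter turn clockwise while it is held in, and let it spring into its locked detent and stay there. The catch under it is a thin leaf: do not bend it by forcing the fastener in, and leave the bottles and jars around the case standing where they are.

Things in the scene. Friction and masses are not known exactly. Their poses are not given: they have to be found in the camera images.
- case: Grey open-topped case fixed to the table, 150 (its x) x 190 (its y) x 70 mm high. Origin: centre of its underside; z up; x points to the hinge side, away from the robot. The hatch's hinge line runs along its y at x = +75 mm, z = 70 mm.
- hatch (a joint): Angle of the hatch, rad: 0 = shut, growing as its robot-side edge rises. Light grey plate 150 x 190 x 8 mm, its underside on the hinge line; shut, its top is 78 mm above the table. A stiff hinge (0.3 N m friction) leaves it where it is put; pushed down 85 mm from the hinge it yields at a few N. Flat and free beside the fastener, 30 to 90 mm either way along case y.
- hatch_edge (a point): Middle of the hatch's free edge, on its top face, 150 mm from the hinge. Axes: with the hatch shut, as the case's.
- wing_grip (a point): Middle of the fastener's black wing bar, carried by the hatch 100 mm from the hinge on its middle line. Bar 44 (x) x 12 (y) x 24 mm (z), to be pinched across the 12 mm from above; z is the turning axis, out of the hatch. A 38 mm disc, 5 mm thick, has its top 12 mm below this point. Popped out with the hatch shut, the point is 120 mm above the table, 42 mm above the hatch's top.
- plunger (a joint): How far the fastener is pushed in, m: 0 = popped out, 0.025 = end. A spring resists (4 N at 0, 9 N at the end) and pops it out again. To turn, its hidden cross pin must first be pushed under the catch: 6 to 19 mm, different each time and not seen from outside. Just beyond that the pin meets the catch's leaf spring, felt as a steep rise of 10 N per mm.
- wing (a joint): Turn of the fastener, rad, clockwise from above: 0 = open (bar along the hatch's x, white mark to the red dot), 1.4 to 1.54 = locked (mark to the green dot), stop at 1.54. Blocked near 0.2 unless pushed in; turns lightly (friction 0.01 N m). Eased or let go beyond about 1.38, it springs out 4 mm into the detent and stays; let go sooner, it is left hanging under the catch, not locked.
- catch_leaf (a joint): How far the leaf spring of the catch, hidden in the case, is bent down, in m: 0 = unloaded, 10 N per mm. More than 0.0015 (15 N on the leaf, 20 to 23 N in all on the fastener) ruins it.
- slip_bottle: Tall brown bottle with a yellow nozzle, 48 x 47 x 165 mm, standing loose beside the case, a bystander. Origin: centre of its underside; z up.
- dropper_yellow: Small clear dropper bottle with yellow content, 37 mm wide, 70 mm high, standing loose beside the case, a bystander. Origin: centre of its underside; z up.
- flask_amber: Small waisted amber glass flask, 41 mm wide, 70 mm high, standing loose beside the case, a bystander. Origin: centre of its underside; z up.
- glaze_jar: Small jar of pink glaze with a dark red lid, 47 mm wide, 61 mm high, standing loose beside the case, a bystander. Origin: centre of its underside; z up.

How it is judged:
By the outcome, as a careful person would: the job done as asked, in the order asked, and still so for the second after the job is handed in, with the robot touching nothing.
It also fails if it takes over 48 s, if anything falls off the work surface, if the arm or the gripper's body presses on something with over 40 N, if the wrist force passes 120 N, or if a joint passes its speed limit or range.

### The arm

A 6-joint arm with a two-finger parallel gripper is mounted at the origin on a cart in front of the work surface, level with it; the furniture and walls round the work are solid. World frame = base frame: x ahead of the robot, y to its left, z up, the work surface at z = 0. Lengths are in mm, angles in degrees, forces in N, time in s.
With the tool pointing down it reaches from about 300 to 850 mm from the base axis. Payload 4.2 kg.
Tool frame: the origin (TCP) lies on the centre line of the jaws, within the pads' length; the fingertips stand 11 mm ahead of it and the grasp point (between the pads) lies 8 mm behind it; z points along the fingers, y is the line along which they close (so a half turn about z gives the same grasp; the last joint's range is limited). The gripper opens to 91 mm and grips with 3 to 60 N. Pads are 32 mm wide; open, the fingers measure 118 mm over their backs; the gripper's body (76 mm by 178 mm) begins 60 mm behind the grasp point.
Start: joints at [76.203, 18.312, 89.639, -0, 72.044, -1.146], TCP at [125.932, 561.058, 193.876] pointing down, gripper open.
Joint ranges: [-177.97, 177.97], [-48.28, 115.42], [12.27, 149.76], [-77.06, 257.06], [2.81, 150.46], [-146.56, 146.56]. Speed limits (degrees/s): [147.25, 147.25, 180, 180, 180, 180].

### API

Orientations are given as [roll, pitch, yaw] about the fixed x, y, z axes, in that order (R = Rz(yaw) Ry(pitch) Rx(roll)).
In Python, from workcell import env, grab_frame, camera_model, models gives the robot as it stands.
- The arm moves only by the shell command python3 -m crank 'ROWS' [FORCE]. ROWS is text: rows parted by semicolons, each of 7 numbers parted by spaces: the closure, from -1 (fully open) to 1 (shut), so that 0 is half open, then the shift along the tool's x, y, z in mm, then the turn, a rotation vector about the tool's x, y, z in degrees. A call has 1 to 10 rows; each row shifts and turns the commanded pose from where the row before left it, along the tool's axes as they then stand; what a row does not reach is not made up. A row lasts 1/8 s, in which the tool goes at most 62.5 mm and 10.7 degrees, less where a joint would pass 70% of its speed; a pose out of reach is approached as far as the arm can. A call is refused whole if a number of a shift passes 62.5 or a number of a turn 10.7, either way. A call with a gripper value outside its range is refused whole. The fingers move at their own pace and stop on an object; FORCE is the grip in N (left out, the last holds). Time passes only in rows, so rows that do not move let the fingers close. It gives the time, the measured TCP pose, the force, the opening and the grip force at its end, in the units of the state.
- env.state(): the state, without advancing time (a new reading comes with each control period).
- grab_frame(name): name is "scene" or "top" or "wrist"; returns the picture (400x640x3 uint8, blue, green, red); there is no depth.
- camera_model(name): a dict with "K" (3x3 intrinsics, pixels), "R" (3x3) and "t" (3): a world point X has camera coordinates R X + t; the wrist camera has in their place "mount" (4x4, takes a point from camera to tool coordinates, whose origin is the TCP and whose axes are the flange's). Camera axes: x right, y down, z forward; pixel columns grow to the right and rows downward; lengths in mm; the calibration is good to about 2 mm. A picture is of the moment at which its call begins: read the wrist's pose just before it. camera_model takes no time and is no camera call.
- env.job_done(): hands the job in; it is judged then, once.
Trained networks look in the newest picture that a camera, given by its name, has taken for a name from the list of things; names that differ only in an ending like _2 or _b are one class to them, and where a whole thing is asked for, a point or a joint stands for the part that bears it (a point fixed in the world has none). Each returns a list of dicts, best first, with "p" (0 to 1); they miss things now and then, are a little off and sometimes report something else, mostly with a low value. They report only what shows in the picture. A call takes as long as a camera call.
- models.search_frame(name, camera): "point" ([x, y, z] in mm, in world coordinates, good to about 4 mm: the middle of the surface that is visible of it).
The state is a dict: "time_s": time; "qpos": joint angles; "qvel": joint speeds; "effort": joint torques, N m; "ee_pos": TCP position; "ee_rot": TCP orientation; "force": force on the tool from outside, world axes, zero at the start; "torque": the same for the moment, N m; "gripper_width": finger opening in mm; "gripper_force": force on a finger pad.
Only numpy, scipy, OpenCV 4.12 (cv2) and the standard library are available. Lean on these libraries where they do the work, as an engineer would, in place of code of your own. Each camera call takes 0.05 s, during which the arm holds its last target. There are 200 camera calls.

## Working session

There is one attempt and no reset: what is moved stays moved. The work goes in short steps, Python scripts to look and compute and a shell command to move; the robot and the scene stay as the last step left them, time stands still between calls to the robot, and variables do not carry over. Pictures are saved under pics/ and viewed, at most 10 in all, crops included, and the job is handed in when it is done.

```bash
mkdir -p pics; python3 - <<'E'
from workcell import env, grab_frame, camera_model, models
import cv2, numpy as np
s=env.state(); print(s["ee_pos"],s["ee_rot"],s["force"],s["gripper_width"],s["time_s"])
a=grab_frame("scene"); b=grab_frame("top")
cv2.imwrite("pics/scene.png",a); cv2.imwrite("pics/top.png",b)
for c in("scene","top"):
    m=camera_model(c); print(c,m["K"],(-np.array(m["R"]).T@np.array(m["t"])).round())
    for n in("case","hatch","hatch_edge","wing_grip","slip_bottle","dropper_yellow","flask_amber","glaze_jar"):
        print(n,[(np.round(d["point"]),round(d["p"],2)) for d in models.search_frame(n,c)[:2]])
print(np.array(camera_model("wrist")["mount"]).round(3))
E
```

```text
[125.79670228 560.52810569 193.03634483] [-1.79899960e+02 -2.11352026e-03  1.67347787e+02] [-0.38514407  0.29228834 -0.28814386] 91.26710012813345 0.0
scene [[445.40593058   0.         321.4257315 ]
 [  0.         445.40593058 203.5260649 ]
 [  0.           0.           1.        ]] [ -60. -556.  688.]
case [(array([500., -66.,  42.]), 0.88)]
hatch [(array([497., -63., 170.]), 0.7), (array([501., -67.,  42.]), 0.48)]
hatch_edge [(array([499., -69., 167.]), 0.65), (array([636., 312.,  31.]), 0.58)]
wing_grip [(array([526., -59., 179.]), 0.73)]
slip_bottle [(array([564., 280., 114.]), 0.71)]
dropper_yellow [(array([639., 314.,  31.]), 0.56)]
flask_amber [(array([ 585., -315.,   38.]), 0.61)]
glaze_jar [(array([ 639., -279.,   62.]), 0.97), (array([531., -64., 178.]), 0.19)]
top [[368.13738958   0.         318.63469818]
 [  0.         368.13738958 194.88618699]
 [  0.           0.           1.        ]] [ 381.   17. 1167.]
case [(array([502., -53., 111.]), 0.76)]
hatch [(array([520., -61., 143.]), 0.73)]
hatch_edge [(array([524., -53., 144.]), 0.91)]
wing_grip [(array([536., -53., 180.]), 0.58), (array([ 590., -307.,   60.]), 0.5)]
slip_bottle [(array([558., 278.,  96.]), 0.51), (array([534., -53., 179.]), 0.2)]
dropper_yellow [(array([645., 321.,  40.]), 0.62)]
flask_amber [(array([521., -58., 146.]), 0.69), (array([ 588., -306.,   63.]), 0.5)]
glaze_jar [(array([ 644., -274.,   60.]), 0.71)]
[[-1.00000e-03 -9.72000e-01 -2.35000e-01  6.54700e+01]
 [ 1.00000e+00 -1.00000e-03 -0.00000e+00  9.60000e-01]
 [-0.00000e+00 -2.35000e-01  9.72000e-01 -1.90538e+02]
 [ 0.00000e+00  0.00000e+00  0.00000e+00  1.00000e+00]]
```

View pics/scene.png

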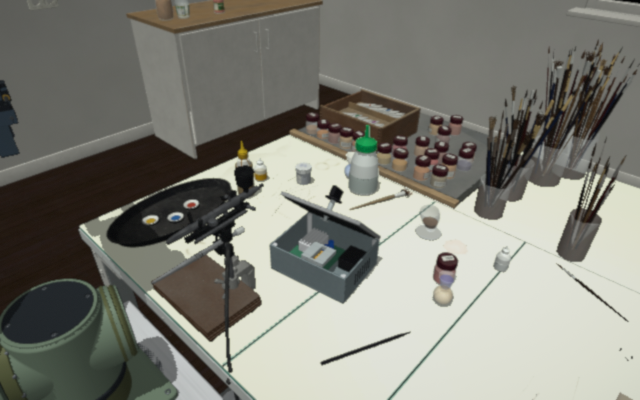

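View pics/top.png

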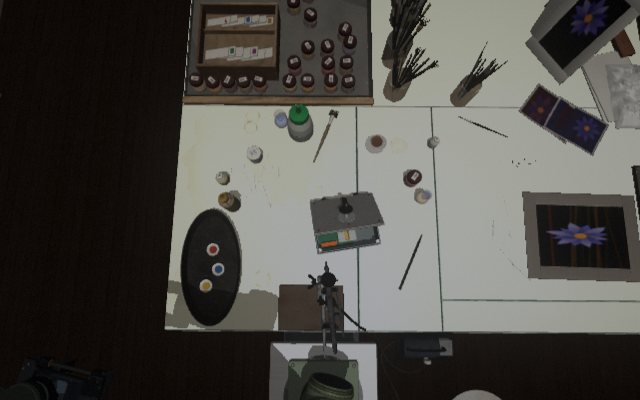

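The scene picture shows the open case at about (325,260) with its hatch up around 40°, and the black fastener at (333,197). The top picture shows the case's front edge at (320,252)-(381,243). The bystanders all stand more than 200 mm away. I'll zoom in to get the case pose.

```bash
python3 - <<'E'
import cv2, numpy as np
a=cv2.imread("pics/scene.png")[175:310,260:395]; b=cv2.imread("pics/top.png")[180:265,300:400]
cv2.imwrite("pics/crop.png",np.hstack([cv2.resize(a,(400,400),interpolation=2),cv2.resize(b,(400,340),interpolation=2).__class__ and cv2.copyMakeBorder(cv2.resize(b,(400,340),interpolation=2),0,60,0,0,0)]))
E
```

```text
(no output)
```

View pics/crop.png

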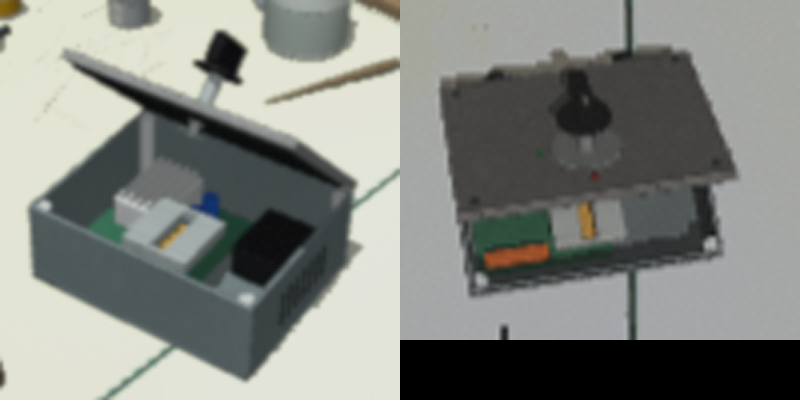

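```bash
cat > h.py <<'E'
import numpy as np
from workcell import env, grab_frame, camera_model, models
def case2w(p,q):
    c,s=np.cos(q[2]),np.sin(q[2]); return np.array([q[0]+c*p[0]-s*p[1],q[1]+s*p[0]+c*p[1],p[2]])
def hatch(d,y,h,a): # d from hinge, height above underside, angle
    return np.array([75-d*np.cos(a)+h*np.sin(a)*1, y, 70+d*np.sin(a)+h*np.cos(a)])
def proj(c,X):
    m=camera_model(c); p=np.array(m["K"])@(np.array(m["R"])@X+np.array(m["t"]).ravel()); return p[:2]/p[2]
E
python3 - <<'E'
from h import *
from scipy.optimize import least_squares
obs=[("scene",(-75,95,70),(270.8,244.2)),("scene",(-75,-95,70),(344.4,277.9)),("scene",(-75,-95,0),(342.7,303.3)),("scene",(-75,95,0),(271.8,267.8)),
("top",(-75,95,70),(317.5,253.3)),("top",(-75,-95,70),(380.5,243))]
ho=[("scene",95,8,(281.9,192.5)),("top",95,8,(314.5,234.5)),("top",-95,8,(384.3,224.5)),("scene",-95,8,(357.9,220.6))]
def f(q):
    r=[proj(c,case2w(p,q))-o for c,p,o in obs]+[proj(c,case2w(hatch(150,y,h,q[3]),q))-o for c,y,h,o in ho]
    return np.array(r).ravel()
r=least_squares(f,[500,-60,0,.7]); q=r.x; print(q,np.degrees(q[2:]),r.fun.reshape(-1,2).round(1))
print("edge",case2w(hatch(150,0,8,q[3]),q),"wing",case2w(hatch(100,0,50,q[3]),q), "shut wing",case2w((-25,0,120),q))
E
```

```text
[ 5.03032767e+02 -6.23350163e+01  1.59367663e-01  7.54808470e-01] [ 9.13109448 43.24733964] [[-1.4 -1.4]
 [ 0.5  0.5]
 [ 0.6 -0.2]
 [-0.9 -0.9]
 [-0.4  0.1]
 [ 0.1  0.6]
 [-1.  -1.6]
 [-0.   0.4]
 [-0.1 -0.3]
 [ 2.4  2. ]]
edge [474.61823832 -66.90210405 178.59959775] wing [538.98846263 -56.55583144 174.93505616] shut wing [478.34957151 -66.30236417 120.        ]
```

The fit is good: case at (503,-62), yaw 9.1°, hatch at 43°. Before moving I need to check the black stand near the base (top ≈(327,275), scene ≈(230,230)).

```bash
python3 - <<'E'
from h import *
import cv2
def ray(c,u):
    m=camera_model(c);R=np.array(m["R"]);t=np.array(m["t"]).ravel();d=R.T@np.linalg.inv(m["K"])@np.array([*u,1]);return -R.T@t,d/np.linalg.norm(d)
def tri(a,b):
    o1,d1=ray("scene",a);o2,d2=ray("top",b);s=np.linalg.lstsq(np.c_[d1,-d2],o2-o1,rcond=None)[0]
    p,q=o1+s[0]*d1,o2+s[1]*d2;return ((p+q)/2).round(),np.linalg.norm(p-q).round()
print(tri((243,178),(327,268)),tri((229,232),(328,282)),tri((229,370),(323,350)))
for u in((327,268),(328,282),(323,350),(362,330)):
    o,d=ray("top",u);print(u,[(o+d*(z-o[2])/d[2]).round() for z in(0,150,300)])
print(proj("top",np.array([126,561,194])),proj("scene",np.array([126,561,194])))
a=cv2.imread("pics/scene.png")[150:400,100:300]; b=cv2.imread("pics/top.png")[240:400,250:410]
cv2.imwrite("pics/st.png",np.hstack([cv2.resize(a,(400,500),interpolation=2),cv2.copyMakeBorder(cv2.resize(b,(400,400),interpolation=2),0,100,0,0,0)]))
E
```

```text
(array([364.,   2., 264.]), np.float64(24.0)) (array([323.,  -1., 165.]), np.float64(33.0)) (array([166., -42., -58.]), np.float64(123.0))
(327, 268) [array([371., -11.,   0.]), array([373.,  -8., 150.]), array([374.,  -4., 300.])]
(328, 282) [array([329., -15.,   0.]), array([336., -11., 150.]), array([342.,  -6., 300.])]
(323, 350) [array([131.,  -0.,   0.]), array([163.,   2., 150.]), array([195.,   4., 300.])]
(362, 330) [array([ 189., -118.,    0.]), array([ 213., -100.,  150.]), array([238., -83., 300.])]
[ 96.48804509 368.03730673] [ 11.46582242 152.74792851]
```

View pics/st.png

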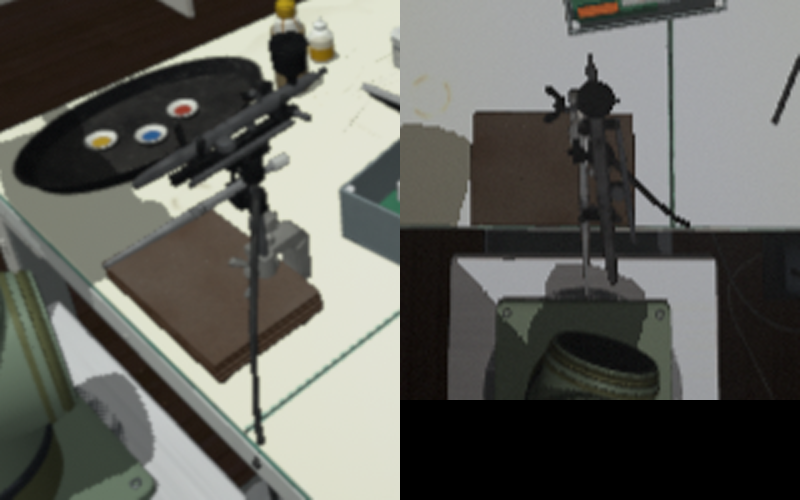

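The stand's arm spans x≈160–375, y≈0, up to about z 290. I'll raise the tool, travel round at larger x, and come in over the case from the +y side.

```bash
python3 -m crank '-1 0 0 -35 0 0 -7.3; -1 0 0 -35 0 0 -7.3; -1 0 0 -35 0 0 -7.2; -1 -49 -31 0 0 0 0; -1 -49 -31 0 0 0 0; -1 -49 -31 0 0 0 0; -1 -49 -31 0 0 0 0; -1 -49 -31 0 0 0 0; -1 -49 -31 0 0 0 0; -1 -49 -31 0 0 0 0'; python3 -m crank '-1 8.8 -57 0 0 0 0; -1 8.8 -57 0 0 0 0; -1 8.8 -57 0 0 0 0; -1 8.8 -57 0 0 0 0; -1 8.8 -57 0 0 0 0; -1 8.8 -57 0 0 0 0; -1 8.8 -57 0 0 0 0; -1 8.8 -57 0 0 0 0; -1 0 0 0 0 0 0;-1 0 0 0 0 0 0'
python3 - <<'E'
from h import *
import cv2
s=env.state();print(s["ee_pos"],s["ee_rot"],s["qpos"],s["force"])
cv2.imwrite("pics/w1.png",grab_frame("wrist"))
for n in("wing_grip","hatch_edge"): print(n,[(np.round(d["point"]),round(d["p"],2)) for d in models.search_frame(n,"wrist")[:2]])
E
```

```text
time_s: 2.15
ee_pos: [500.7, 400.5, 299.0]
ee_rot: [180.0, 0.0, -170.9]
force: [-0.2, 0.5, -0.1]
gripper_width: 91.3
gripper_force: 0.0
time_s: 3.4
ee_pos: [502.0, -59.8, 298.8]
ee_rot: [180.0, 0.0, -170.9]
force: [0.2, -0.5, -1.0]
gripper_width: 91.1
gripper_force: 0.0
[501.99618763 -59.77188332 298.83408009] [ 1.79954304e+02  6.86667930e-03 -1.70887361e+02] [-8.12577054e+00  9.10050143e+00  8.70948202e+01  4.59458284e-02
  8.38116640e+01 -1.07243368e+02] [ 0.1754351  -0.52503917 -0.95630683]
wing_grip [(array([528., -56., 179.]), 0.97), (array([470., -67.,  48.]), 0.28)]
hatch_edge [(array([508., -62., 154.]), 0.79)]
```

View pics/w1.png

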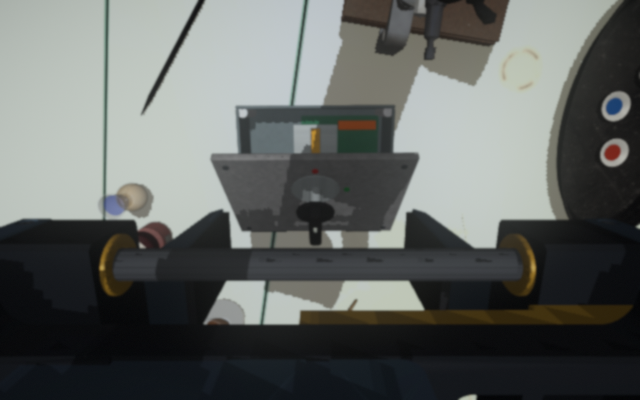

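The hatch is square to the tool and centred (front rim corners at (238,108) and (394,108), fastener at (316,215)). I'll come down straddling the fastener and push the hatch shut.

```bash
python3 -m crank '-1 0 -2 40 0 0 0; -1 0 0 40 0 0 0; -1 0 0 30 0 0 0; -1 0 0 10 0 0 0; -1 0 0 10 0 0 0; -1 0 0 10 0 0 0'; python3 -m crank '-1 0 0 10 0 0 0; -1 0 0 10 0 0 0; -1 0 0 10 0 0 0;-1 0 0 10 0 0 0; -1 0 0 10 0 0 0'
```

```text
time_s: 4.3
ee_pos: [503.3, -61.8, 159.3]
ee_rot: [-180.0, 0.1, -170.8]
force: [0.2, -0.2, 0.9]
gripper_width: 91.2
gripper_force: 0.0
time_s: 4.92
ee_pos: [502.3, -62.0, 108.1]
ee_rot: [180.0, -0.0, -170.9]
force: [-0.0, 0.7, 1.6]
gripper_width: 91.2
gripper_force: 0.3
```

```bash
for i in 1; do :; done; python3 -m crank '-1 0 0 6 0 0 0; -1 0 0 6 0 0 0; -1 0 0 3 0 0 0;-1 0 0 0 0 0 0'; python3 - <<'E'
from h import *
import cv2
a=grab_frame("top")[170:270,290:410];b=grab_frame("scene")[150:320,220:420]
cv2.imwrite("pics/s2.png",np.hstack([cv2.resize(a,(400,340)),cv2.resize(b,(400,340))]))
E
```

```text
time_s: 5.42
ee_pos: [502.3, -62.0, 93.7]
ee_rot: [180.0, -0.0, -170.9]
force: [-0.2, -0.5, -0.1]
gripper_width: 91.2
gripper_force: 0.0
```

View pics/s2.png

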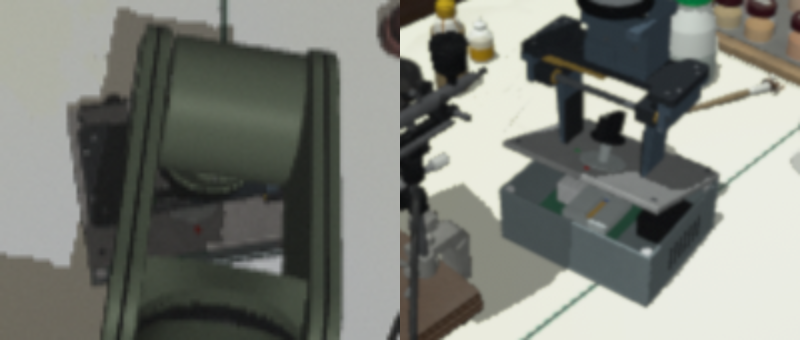

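The hatch has come most of the way but is still ajar by about 10–20 mm at its edge. I'll keep going and watch the force.

```bash
python3 -m crank '-1 0 0 2 0 0 0; -1 0 0 2 0 0 0; -1 0 0 0 0 0 0'; python3 -m crank '-1 0 0 1.5 0 0 0; -1 0 0 0 0 0 0'
```

```text
time_s: 5.9
ee_pos: [502.2, -62.0, 89.7]
ee_rot: [180.0, -0.0, -170.9]
force: [-0.7, -0.1, 0.7]
gripper_width: 91.1
gripper_force: 0.0
time_s: 6.15
ee_pos: [502.3, -62.0, 88.2]
ee_rot: [180.0, -0.0, -170.9]
force: [-0.4, -0.8, -0.9]
gripper_width: 91.1
gripper_force: 0.0
```

```bash
python3 -m crank '-1 0 0 1 0 0 0; -1 0 0 0 0 0 0'; python3 -m crank '-1 0 0 1 0 0 0; -1 0 0 0 0 0 0';  python3 - <<'E'
from h import *
import cv2
b=grab_frame("scene")[190:310,260:400]
cv2.imwrite("pics/s3.png",cv2.resize(b,(700,600)))
E
```

```text
time_s: 6.4
ee_pos: [502.3, -62.0, 87.3]
ee_rot: [180.0, -0.0, -170.8]
force: [-0.7, -0.3, 0.8]
gripper_width: 90.9
gripper_force: 0.0
time_s: 6.65
ee_pos: [502.3, -62.0, 86.2]
ee_rot: [180.0, -0.0, -170.8]
force: [0.1, 0.4, -0.0]
gripper_width: 91.1
gripper_force: 0.0
```

View pics/s3.png

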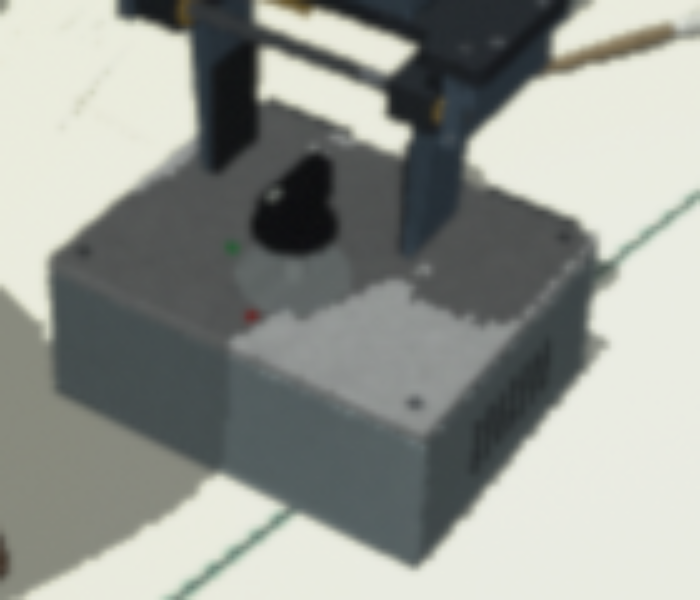

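It looks nearly shut, but I haven't felt firm contact yet, so I'll press until I do.

```bash
python3 -m crank '-1 0 0 1 0 0 0; -1 0 0 0 0 0 0'; python3 -m crank '-1 0 0 1 0 0 0; -1 0 0 0 0 0 0'
```

```text
time_s: 6.95
ee_pos: [502.3, -62.0, 85.2]
ee_rot: [180.0, -0.0, -170.9]
force: [0.3, 0.0, 0.3]
gripper_width: 91.5
gripper_force: 0.0
time_s: 7.2
ee_pos: [502.3, -62.0, 84.2]
ee_rot: [180.0, -0.0, -170.8]
force: [0.4, 0.6, 0.3]
gripper_width: 91.3
gripper_force: 0.0
```

```bash
python3 -m crank '-1 0 0 1 0 0 0; -1 0 0 0 0 0 0'; python3 -m crank '-1 0 0 1 0 0 0; -1 0 0 0 0 0 0'; python3 - <<'E'
from h import *
print(env.state()["torque"],env.state()["effort"])
for c in("scene","wrist"):
  grab_frame(c)
  for n in("wing_grip","hatch_edge"): print(c,n,[(np.round(d["point"]),round(d["p"],2)) for d in models.search_frame(n,c)[:2]])
E
```

```text
time_s: 7.45
ee_pos: [502.3, -62.0, 83.2]
ee_rot: [180.0, -0.0, -170.9]
force: [-0.3, 0.0, -0.1]
gripper_width: 91.2
gripper_force: 0.0
time_s: 7.7
ee_pos: [502.3, -62.0, 82.2]
ee_rot: [180.0, -0.0, -170.9]
force: [-0.1, 0.2, 0.0]
gripper_width: 91.4
gripper_force: 0.0
[-0.02730954  0.04280057  0.05727922] [ 4.66291624e-05 -3.69706070e+01 -1.92439950e+01 -4.64978151e-02
  5.73586731e-02 -1.59415214e-05]
scene wing_grip [(array([471., -69., 120.]), 0.7), (array([ 583., -315.,   39.]), 0.2)]
scene hatch_edge [(array([482., -79.,  75.]), 0.91), (array([ 583., -314.,   38.]), 0.57)]
wrist wing_grip [(array([475., -66., 127.]), 0.92)]
wrist hatch_edge [(array([469., -69.,  76.]), 0.92), (array([466., -66.,  74.]), 0.56)]
```

The networks say the hatch is shut (wing z about 120–127), yet I feel no contact. I'll compare the projected fingertip positions with the picture.

```bash
python3 - <<'E'
from h import *
import cv2
a=grab_frame("scene");b=cv2.resize(a[190:310,260:400],(700,600),interpolation=2)
e=np.array(env.state()["ee_pos"]);y=np.radians(9.1)
for dz,col in((-11,(0,0,255)),(0,(0,255,0))):
  for sy in(-46,-59,46,59):
    for sx in(-16,16):
      X=e+[sx*np.cos(y)-sy*np.sin(y),sx*np.sin(y)+sy*np.cos(y),dz];p=(proj("scene",X)-[260,190])*5
      cv2.circle(b,tuple(int(v) for v in p),3,col,-1)
q=(503,-62.3,.1594)
for k in((-75,95),(-75,-95),(75,-95),(75,95)):
  p=(proj("scene",case2w((*k,78),q))-[260,190])*5;cv2.circle(b,tuple(int(v) for v in p),4,(255,0,255),1)
cv2.imwrite("pics/s4.png",b)
E
```

```text
(no output)
```

View pics/s4.png

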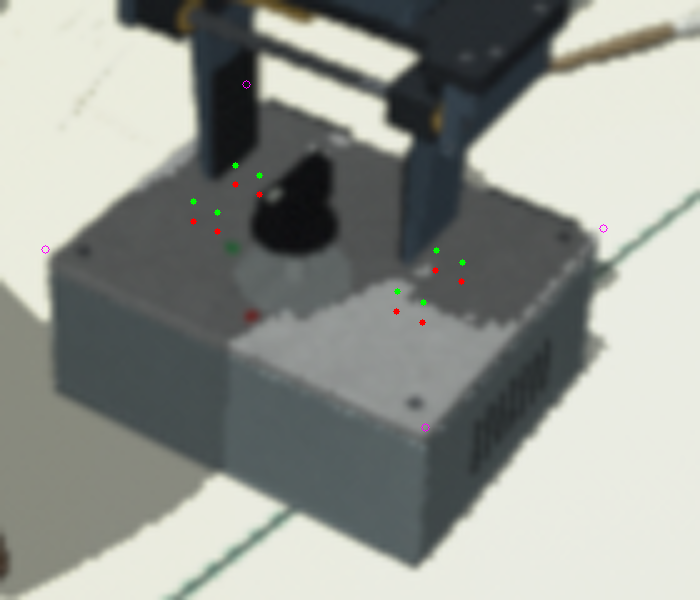

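The finger pads sit about 30 mm higher than the projected tips, so the fingertips must retract when the jaws are wide open. The hatch followed down without firm contact. I'll lift, move beside the fastener, close the fingers and press the hatch home with force feedback.

```bash
python3 -m crank '-1 0 0 -35 0 0 0; -1 0 0 -35 0 0 0; 1 5 -30 0 0 0 0; 1 5 -31 0 0 0 0; 1 0 0 0 0 0 0; 1 0 0 0 0 0 0; 1 0 0 0 0 0 0' 20;  python3 -m crank '1 0 0 20 0 0 0; 1 0 0 20 0 0 0;1 0 0 8 0 0 0; 1 0 0 0 0 0 0'
```

```text
time_s: 8.93
ee_pos: [502.2, -123.0, 152.2]
ee_rot: [180.0, -0.0, -170.8]
force: [0.3, -0.1, 0.8]
gripper_width: 43.9
gripper_force: 0.0
time_s: 9.43
ee_pos: [502.1, -123.4, 104.1]
ee_rot: [180.0, -0.0, -170.8]
force: [0.4, -0.3, 0.2]
gripper_width: 3.7
gripper_force: 0.0
```

```bash
python3 -m crank '1 0 0 3 0 0 0; 1 0 0 3 0 0 0;1 0 0 0 0 0 0'; python3 -m crank '1 0 0 2 0 0 0; 1 0 0 2 0 0 0;1 0 0 0 0 0 0'
```

```text
time_s: 9.8
ee_pos: [502.2, -123.8, 98.3]
ee_rot: [180.0, 0.0, -170.9]
force: [0.1, 0.8, -0.2]
gripper_width: 0.2
gripper_force: 0.0
time_s: 10.18
ee_pos: [502.1, -123.8, 94.1]
ee_rot: [180.0, -0.0, -170.9]
force: [0.4, -0.3, -0.8]
gripper_width: 0.2
gripper_force: 0.0
```

```bash
python3 -m crank '1 0 0 2 0 0 0; 1 0 0 2 0 0 0;1 0 0 0 0 0 0'; python3 -m crank '1 0 0 1 0 0 0; 1 0 0 0 0 0 0'
```

```text
time_s: 10.55
ee_pos: [502.1, -123.8, 90.1]
ee_rot: [180.0, -0.0, -170.9]
force: [-0.8, 0.3, 0.5]
gripper_width: 0.7
gripper_force: 0.0
time_s: 10.8
ee_pos: [502.2, -123.8, 89.3]
ee_rot: [180.0, -0.0, -170.9]
force: [0.2, 0.1, -0.2]
gripper_width: 0.3
gripper_force: 0.0
```

```bash
python3 -m crank '1 0 0 1 0 0 0; 1 0 0 0 0 0 0'; python3 -m crank '1 0 0 1 0 0 0; 1 0 0 0 0 0 0'; python3 - <<'E'
from h import *
import cv2
a=grab_frame("scene");b=cv2.resize(a[190:310,260:400],(700,600),interpolation=2)
e=np.array(env.state()["ee_pos"]);y=np.radians(9.1)
for dz,col in((-11,(0,0,255)),(0,(0,255,0))):
  for sy in(-13,13):
    for sx in(-16,16):
      X=e+[sx*np.cos(y)-sy*np.sin(y),sx*np.sin(y)+sy*np.cos(y),dz];p=(proj("scene",X)-[260,190])*5
      cv2.circle(b,tuple(int(v) for v in p),3,col,-1)
w=cv2.resize(grab_frame("wrist"),(640,400))
cv2.imwrite("pics/s5.png",b)
E
```

```text
time_s: 11.05
ee_pos: [502.2, -123.8, 88.3]
ee_rot: [180.0, -0.0, -170.9]
force: [0.4, 0.2, -0.2]
gripper_width: 0.5
gripper_force: 0.0
time_s: 11.3
ee_pos: [502.2, -123.8, 87.2]
ee_rot: [180.0, -0.0, -170.9]
force: [-0.0, -0.7, -1.0]
gripper_width: 0.5
gripper_force: 0.0
```

View pics/s5.png

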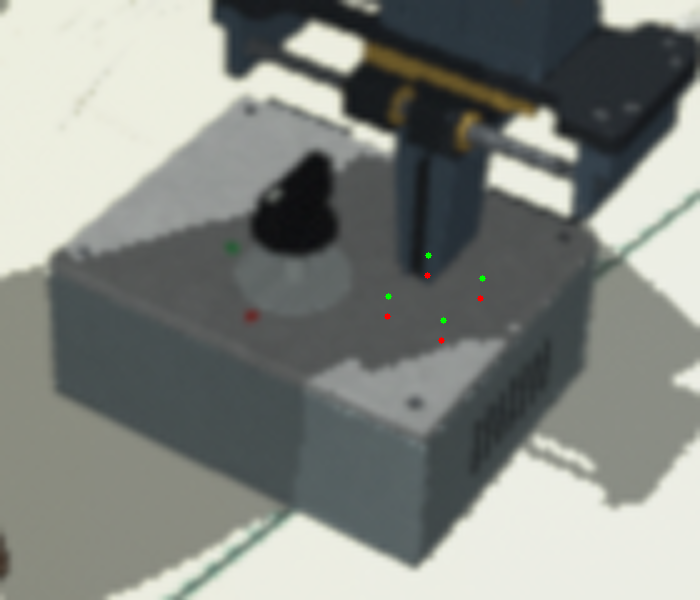

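The closed fingertip ends at about (425,278), still well above the predicted contact point, and there's no force. So the tips really haven't touched. I'll keep going down in small steps until they do.

```bash
for k in 1; do python3 -m crank '1 0 0 2 0 0 0; 1 0 0 0 0 0 0'|grep -E 'ee_pos|force'; done; python3 -m crank '1 0 0 2 0 0 0; 1 0 0 0 0 0 0'|grep -E 'ee_pos|force'; python3 -m crank '1 0 0 2 0 0 0; 1 0 0 0 0 0 0'|grep -E 'ee_pos|force'
```

```text
ee_pos: [502.1, -123.7, 85.1]
force: [-0.2, 0.8, 0.7]
gripper_force: 0.0
ee_pos: [502.1, -123.8, 83.1]
force: [0.1, 0.1, 0.5]
gripper_force: 0.0
ee_pos: [502.1, -123.8, 81.1]
force: [-0.6, 1.0, -0.3]
gripper_force: 0.0
```

```bash
python3 - <<'E'
from h import *
m=camera_model("wrist");M=np.linalg.inv(np.array(m["mount"]));K=np.array(m["K"])
def pw(p): c=M@np.array([*p,1]);v=K@c[:3];return (v[:2]/v[2]).round()
for z in(11,0,-10,-20,-30): print(z,[pw((x,y,z)) for x in(16,-16) for y in(45.5,-45.5)])
# predicted case corners in w1 (TCP 502,-59.8,298.8 yaw -170.9)
from scipy.spatial.transform import Rotation as R
T=R.from_euler("xyz",[180,0,-170.9],degrees=True).as_matrix()
q=(503,-62.3,.1594)
for zo in(0,30): print(zo,[pw(T.T@(case2w((-75,s*95,70),q)-np.array([502,-59.8,298.8+zo]))) for s in(1,-1)])
E
```

```text
11 [array([391., 196.]), array([241., 196.]), array([389., 246.]), array([243., 246.])]
0 [array([395., 201.]), array([236., 201.]), array([393., 253.]), array([239., 253.])]
-10 [array([399., 205.]), array([232., 206.]), array([396., 260.]), array([236., 260.])]
-20 [array([404., 211.]), array([228., 211.]), array([400., 268.]), array([231., 268.])]
-30 [array([409., 216.]), array([222., 216.]), array([405., 276.]), array([227., 277.])]
0 [array([395., 104.]), array([234., 105.])]
30 [array([390., 105.]), array([239., 105.])]
```

Both cameras agree: the fingertips are about 20 mm behind the reported TCP, not 11 mm ahead. I expect to touch the hatch at TCP z≈55–60, and I'll confirm that by touch.

```bash
python3 -m crank '1 0 0 4 0 0 0; 1 0 0 4 0 0 0; 1 0 0 4 0 0 0;1 0 0 0 0 0 0'|grep -E 'ee_pos|force'; python3 -m crank '1 0 0 2 0 0 0; 1 0 0 2 0 0 0; 1 0 0 0 0 0 0'|grep -E 'ee_pos|force'
```

```text
ee_pos: [501.9, -123.7, 68.9]
force: [1.0, -0.2, 0.8]
gripper_force: 0.0
ee_pos: [502.1, -123.8, 65.2]
force: [-0.6, -0.8, 0.4]
gripper_force: 0.0
```

```bash
python3 -m crank '1 0 0 1.5 0 0 0; 1 0 0 0 0 0 0'|grep -E 'ee_pos|force'; python3 -m crank '1 0 0 1.5 0 0 0; 1 0 0 0 0 0 0'|grep -E 'ee_pos|force'
```

```text
ee_pos: [502.2, -123.8, 63.7]
force: [0.4, 0.1, 0.1]
gripper_force: 0.0
ee_pos: [502.1, -123.8, 62.2]
force: [0.8, 0.8, -1.0]
gripper_force: 0.0
```

```bash
python3 -m crank '1 0 0 1.5 0 0 0; 1 0 0 0 0 0 0'|grep -E 'ee_pos|force'; python3 -m crank '1 0 0 1.5 0 0 0; 1 0 0 0 0 0 0'|grep -E 'ee_pos|force'
```

```text
ee_pos: [502.1, -123.8, 60.7]
force: [0.0, -0.1, 0.1]
gripper_force: 0.0
ee_pos: [502.1, -123.8, 59.2]
force: [-0.4, -0.1, -0.5]
gripper_force: 0.0
```

```bash
python3 -m crank '1 0 0 1.5 0 0 0; 1 0 0 0 0 0 0'|grep -E 'ee_pos|force'; python3 -m crank '1 0 0 1.5 0 0 0; 1 0 0 0 0 0 0'|grep -E 'ee_pos|force'
```

```text
ee_pos: [502.4, -123.9, 58.2]
force: [-1.0, -0.4, 3.5]
gripper_force: 1.6
ee_pos: [502.4, -123.9, 58.1]
force: [-4.1, 1.1, 13.6]
gripper_force: 6.7
```

Firm contact: 13.6 N with no further travel at TCP z=58.2. The hatch is shut, and tip z = TCP z + 20. Next I go above the fastener and refine its position.

```bash
python3 -m crank '1 0 0 -42 0 0 0; 0 0 0 -40 0 0 0; 0 8 30 0 0 0 0; 0 8 30.7 0 0 0 0; 0 0 0 0 0 0 0; 0 0 0 0 0 0 0'; python3 - <<'E'
from h import *
import cv2
from scipy.spatial.transform import Rotation as R
s=env.state();w=grab_frame("wrist");cv2.imwrite("pics/w2.png",w)
for n in("wing_grip","hatch_edge"): print(n,[(np.round(d["point"],1),round(d["p"],2)) for d in models.search_frame(n,"wrist")[:2]])
m=camera_model("wrist");M=np.linalg.inv(np.array(m["mount"]));K=np.array(m["K"])
T=R.from_euler("xyz",s["ee_rot"],degrees=True).as_matrix()
def pw(X):
    c=M@np.array([*(T.T@(X-s["ee_pos"])),1]);v=K@c[:3];return v[:2]/v[2]
q=(503,-62.3,.1594)
for k in((-25-22,0,132),(-25+22,0,132),(-75,95,78),(-75,-95,78)):
    for zo in(0,):
        p=pw(case2w(k,q)).round().astype(int);print(k,p);cv2.circle(w,tuple(int(v) for v in p),3,(0,0,255),1)
cv2.imwrite("pics/w2d.png",w)
E
```

```text
time_s: 15.28
ee_pos: [477.2, -66.8, 138.3]
ee_rot: [-180.0, 0.0, -170.8]
force: [-0.4, 0.0, -0.0]
gripper_width: 45.3
gripper_force: 0.0
wing_grip [(array([471.7, -64.5, 109.7]), 0.75)]
hatch_edge [(array([460.9, -67.3,  77.1]), 0.7), (array([462.3, -69.3,  78.6]), 0.69)]
(-47, 0, 132) [317 190]
(-3, 0, 132) [317 260]
(-75, 95, 78) [449 136]
(-75, -95, 78) [185 136]
```

View pics/w2d.png

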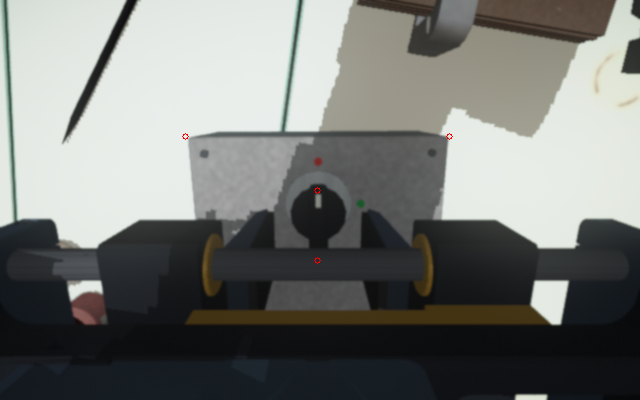

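The picture shows the hatch shut (front corners at (190,136) and (447,136)), the bar's white mark at (318,197) pointing to the red dot at (318,161), and the jaws centred on column 318. I'll lower so the tips stay just above the disc, then pinch.

```bash
python3 -m crank '0 0 0 25 0 0 0; 0 0 0 15 0 0 0; 0 0 0 6 0 0 0; 0 0 0 0 0 0 0'; python3 -m crank '1 0 0 0 0 0 0; 1 0 0 0 0 0 0; 1 0 0 0 0 0 0; 1 0 0 0 0 0 0; 1 0 0 0 0 0 0;1 0 0 0 0 0 0;1 0 0 0 0 0 0' 40
```

```text
time_s: 15.92
ee_pos: [476.9, -66.7, 92.2]
ee_rot: [180.0, -0.0, -170.9]
force: [-0.6, 0.3, 0.2]
gripper_width: 45.5
gripper_force: 0.0
time_s: 16.8
ee_pos: [476.9, -66.4, 92.5]
ee_rot: [180.0, 0.0, -170.9]
force: [-0.2, -0.2, 3.0]
gripper_width: 11.5
gripper_force: 40.0
```

Gripped at 11.5 mm. Now I'll press in and watch the force.

```bash
python3 -m crank '1 0 0 2.5 0 0 0; 1 0 0 2.5 0 0 0; 1 0 0 0 0 0 0'|grep -E 'ee_pos|force'; python3 -m crank '1 0 0 1 0 0 0; 1 0 0 0 0 0 0'|grep -E 'ee_pos|force'; python3 -m crank '1 0 0 1 0 0 0; 1 0 0 0 0 0 0'|grep -E 'ee_pos|force'
```

```text
ee_pos: [476.9, -66.4, 87.3]
force: [-1.7, 0.2, 5.4]
gripper_force: 40.0
ee_pos: [476.9, -66.4, 86.4]
force: [-0.3, 0.8, 5.3]
gripper_force: 40.0
ee_pos: [476.9, -66.4, 85.4]
force: [-2.0, 1.0, 5.0]
gripper_force: 40.0
```

```bash
cat > g.sh <<'E'
g(){ awk '/ee_pos/{z=$4} /^force/{f=$4} END{print z,f; exit !(f+0<7.8)}' ; }
E
. ./g.sh
python3 -m crank '1 0 0 0.8 0 0 0; 1 0 0 0 0 0 0'|g && python3 -m crank '1 0 0 0.8 0 0 0; 1 0 0 0 0 0 0'|g && python3 -m crank '1 0 0 0.8 0 0 0; 1 0 0 0 0 0 0'|g && python3 -m crank '1 0 0 0.8 0 0 0; 1 0 0 0 0 0 0'|g
```

```text
84.7] 5.4]
83.9] 5.7]
83.1] 4.8]
82.3] 6.4]
```

```bash
sed -i 's/7.8/9/' g.sh; . ./g.sh
python3 -m crank '1 0 0 0.7 0 0 0; 1 0 0 0 0 0 0'|g && python3 -m crank '1 0 0 0.7 0 0 0; 1 0 0 0 0 0 0'|g && python3 -m crank '1 0 0 0.7 0 0 0; 1 0 0 0 0 0 0'|g && python3 -m crank '1 0 0 0.7 0 0 0; 1 0 0 0 0 0 0'|g
```

```text
81.6] 6.1]
81.0] 6.5]
80.3] 6.1]
79.7] 8.3]
```

```bash
. ./g.sh; python3 -m crank '1 0 0 0.4 0 0 0; 1 0 0 0 0 0 0'|g
```

```text
79.5] 9.2]
```

```bash
. ./g.sh; python3 -m crank '1 0 0 0.4 0 0 0; 1 0 0 0 0 0 0'|g; python3 -m crank '1 0 0 0 0 0 0'|g
```

```text
79.2] 9.5]
79.3] 10.0]
```

The steep rise is there: force climbs while z barely moves, at about 10 N. I'll turn clockwise while holding it in.

```bash
python3 -m crank '1 0 0 0 0 0 8; 1 0 0 0 0 0 10; 1 0 0 0 0 0 10; 1 0 0 0 0 0 0'; python3 -c "
from h import *
print(env.state()['torque'])"
```

```text
time_s: 20.8
ee_pos: [477.0, -65.9, 79.3]
ee_rot: [179.9, 0.0, 161.1]
force: [-1.2, 2.8, 9.1]
gripper_width: 11.8
gripper_force: 40.0
[ 0.55317831  0.35608742 -0.021677  ]
```

```bash
python3 -m crank '1 0 0 0 0 0 10; 1 0 0 0 0 0 10; 1 0 0 0 0 0 10; 1 0 0 0 0 0 10; 1 0 0 0 0 0 10; 1 0 0 0 0 0 6.5; 1 0 0 0 0 0 0; 1 0 0 0 0 0 0'; python3 -c "
from h import *
print(env.state()['torque'])"
```

```text
time_s: 21.8
ee_pos: [477.7, -65.4, 79.4]
ee_rot: [179.8, -0.1, 104.6]
force: [0.2, 4.8, 8.6]
gripper_width: 11.7
gripper_force: 40.0
[ 0.87625121  0.10028268 -0.05280264]
```

Turned 84.5° with no stop torque. I'll ease it up into the detent and check that it stops rising before I let go.

```bash
python3 -m crank '1 0 0 -1.5 0 0 0; 1 0 0 -1.5 0 0 0; 1 0 0 0 0 0 0'|grep -E 'ee_|force'; python3 -m crank '1 0 0 -1 0 0 0; 1 0 0 -1 0 0 0; 1 0 0 0 0 0 0'|grep -E 'ee_|force';python3 -m crank '1 0 0 -0.6 0 0 0; 1 0 0 0 0 0 0'|grep -E 'ee_|force'
```

```text
ee_pos: [477.7, -65.4, 82.0]
ee_rot: [179.9, -0.1, 104.6]
force: [0.9, 4.7, 5.3]
gripper_force: 40.0
ee_pos: [477.7, -65.4, 84.0]
ee_rot: [179.9, -0.1, 104.6]
force: [0.1, 3.7, 6.4]
gripper_force: 40.0
ee_pos: [477.7, -65.4, 84.5]
ee_rot: [179.9, -0.1, 104.6]
force: [0.9, 4.4, 4.9]
gripper_force: 40.0
```

```bash
python3 -m crank '1 0 0 -0.6 0 0 0; 1 0 0 0 0 0 0'|grep -E 'ee_pos|force';python3 -m crank '1 0 0 -0.6 0 0 0; 1 0 0 0 0 0 0'|grep -E 'ee_pos|force'
```

```text
ee_pos: [477.6, -65.4, 85.1]
force: [0.7, 4.6, 5.2]
gripper_force: 40.0
ee_pos: [477.6, -65.4, 85.4]
force: [2.3, 4.7, 4.0]
gripper_force: 40.0
```

It has stopped rising and the force is dropping, so it's in the detent. Release and lift away.

```bash
python3 -m crank '0.3 0 0 0 0 0 0; 0.3 0 0 0 0 0 0; 0.3 0 0 0 0 0 0; 0.3 0 0 0 0 0 0; 0.3 0 0 0 0 0 0'; python3 -m crank '0.3 0 0 -15 0 0 0; 0.3 0 0 -30 0 0 0; 0.3 0 0 -40 0 0 0; 0.3 0 0 -40 0 0 0; 0.3 0 0 0 0 0 0'; python3 - <<'E'
from h import *
import cv2
from scipy.spatial.transform import Rotation as R
q=(503,-62.3,.1594)
s=env.state();w=grab_frame("wrist");cv2.imwrite("pics/w3.png",w);sc=grab_frame("scene");cv2.imwrite("pics/s6.png",sc)
for c in("wrist","scene"): print(c,[(np.round(d["point"],1),round(d["p"],2)) for d in models.search_frame("wing_grip",c)[:2]])
for n in("slip_bottle","dropper_yellow","flask_amber","glaze_jar"): print(n,[np.round(d["point"]) for d in models.search_frame(n,"scene")[:1]])
m=camera_model("wrist");M=np.linalg.inv(np.array(m["mount"]));K=np.array(m["K"]);T=R.from_euler("xyz",s["ee_rot"],degrees=True).as_matrix()
def pw(X):
    c=M@np.array([*(T.T@(X-s["ee_pos"])),1]);v=K@c[:3];return v[:2]/v[2]
for z in(120,115,110,105): print(z,pw(case2w((-25,0,z+12),q)),pw(case2w((-25,22,z+12),q)),pw(case2w((-25,-22,z+12),q)))
p0=pw(case2w((-25,0,120),q)).astype(int);print(p0)
H,W=w.shape[:2];g=cv2.cvtColor(w,6)
# dark blob + white mark and green dot
hsv=cv2.cvtColor(w,40)
for nm,mk in(("green",cv2.inRange(hsv,(45,120,60),(85,255,255))),("red",cv2.inRange(hsv,(0,120,90),(8,255,255)))):
    n,l,st,ce=cv2.connectedComponentsWithStats(mk);print(nm,[(ce[i].round(),st[i,4]) for i in range(1,n) if st[i,4]>5])
x,y=p0;y0=max(0,y-40);x0=max(0,x-60)
for r in g[y0:y+50:4,x0:x+60:4]: print("".join("%4d"%v for v in r))
print(x0,y0)
E
```

```text
time_s: 23.92
ee_pos: [476.7, -66.5, 85.3]
ee_rot: [-180.0, -0.0, 104.6]
force: [0.2, 0.5, 0.4]
gripper_width: 32.2
gripper_force: 0.0
time_s: 24.55
ee_pos: [478.8, -66.8, 213.5]
ee_rot: [179.6, 0.2, 104.6]
force: [0.4, 0.4, -0.3]
gripper_width: 31.6
gripper_force: 0.0
wrist [(array([478.1, -61.8, 116.3]), 0.81)]
scene [(array([470.4, -66.7, 113. ]), 0.81)]
slip_bottle [array([564., 282., 113.])]
dropper_yellow [array([640., 315.,  30.])]
flask_amber [array([ 585., -317.,   40.])]
glaze_jar [array([ 643., -278.,   61.])]
120 [315.385414   195.53707142] [317.97452385 168.91477187] [312.8906716  221.18904585]
115 [315.37667364 194.10505803] [317.92063198 167.91874123] [312.92388364 219.3529305 ]
110 [315.36822648 192.72108322] [317.868581   166.95673398] [312.95600118 217.57732431]
105 [315.36005801 191.38276961] [317.81827818 166.0270361 ] [312.98707744 215.85928464]
[315 192]
green [(array([318., 148.]), np.int32(18))]
red [(array([282., 178.]), np.int32(18))]
 152 151 148  97  96  98  96  94  92  91  90  88  89  86  88  86  83  85  85  86  88  87  86  86  88  88  89 132 150 156
 229
[... 1965 characters left out ...]
140 157 155  99  88  88  86  87  87  84  87  85  82  82  84  76  25  25  34  37  37  44
 231 164  53  52  51  46  41  40 127 152 149  95  86  85  86  86  86  85  85  86  84  84  81  73  25  26  30  36  35  36
 201  54  52  52  51  41  39  38 121 147 156  99  86  87  86  86  84  87  91 133 134 109  82  73  25  25  26  36  36  36
  62  51  51  50  47  39  38  37 120 150 155 133 106 114 107 106 107 107 138 152 147 132 100 109  25  26  25  33  37  36
  51  50  49  49  41  39  37  36 110 153 149 156 149 149 148 148 152 149 151 148 150 151 148 127  26  26  26  28  36  36
  49  48  49  47  38  37  36  36 106 151 153 146 151 152 149 149 150 146 149 144 146 150 153 123  26  25  27  25  34  36
255 152
```

The white mark (315,172) points to the green dot (318,148). The fastener stands a few mm in, the hatch is shut, and the bystanders haven't moved. Handing in.

```bash
python3 -c "
from workcell import env
print(env.job_done())"
```

```text
the job is handed in; nothing more can be done
None
```

The hatch is shut and the wing fastener is locked in its detent: pressed in to about 10 N, turned 84.5° clockwise, and clear of the gripper. The bottles and jars had not moved, and I handed the job in at about 25 s; no verdict came back.

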